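Spread a snap ring over a registered axle stub

TASK

Push the axle stub's square flange snugly against both fences of the stop jig. Then pick up the red-handled ring pliers, squeeze the handles fully so that the snap ring on their tips is spread, bring it over the end of the shaft and slide it down level with the groove. Finish there while still holding: ring spread, level, centred round the groove and clear of the shaft, the flange still home against both fences, and the tape measure, the white tube and the masking tape left alone.

Things in the scene. Friction and masses are not known exactly. Their poses are not given: they have to be found in the camera images.
- stop_jig: Fixed aluminium base plate 170 (x) x 160 (y) x 10 mm with two dark steel fences, 14 mm wide and 12 mm above it: along the far (+x) and the left (+y) edge; inner faces at x = +71 and y = +66 mm in its frame. Origin: centre of the underside, on the bench. Oiled: the flange slides easily on it (friction about 0.3). Its place and yaw vary.
- axle_stub: Loose steel axle stub, 0.5 to 0.75 kg, upright on a blue flange 92 x 92 x 14 mm lying on the jig. Origin: centre of the flange's underside, z along the shaft. Collar dia. 48 to z = 18 mm, shaft dia. 38 to 36, groove dia. 25 from 36 to 50, end land dia. 38 from 50 to 66 mm. Grip or push it low: pushed high it tips. Home and square its origin is at x = +25, y = +20 mm in the jig's frame.
- groove (a point): Centre of the groove on the shaft axis, 43 mm above the flange's underside (53 mm above the bench).
- shaft_end (a point): Centre of the shaft's flat top, 66 mm above the flange's underside (76 mm above the bench).
- ring_pliers: Loose snap-ring pliers, 0.13 kg, lying flat, the dark snap ring captive on the tips. Origin: pivot, at the underside; x to the ring, z up. Red handles, 22 mm tall, reach back to x = -62 mm: outer faces 58 mm apart at the grip point at rest (67 at the rear), parallel and 34 mm apart when squeezed to their stop (about 8 N); a spring reopens them. Squeezing spreads the ring.
- ring_center (a point): Centre of the snap ring, 85.5 mm ahead of the pivot, 6 mm above the pliers' underside; ring axis = pliers' z. Ring 5 mm thick, 62 mm outside, 52 mm inside diameter, two lugs pointing inward from left and right: tips 30 mm apart at rest (too narrow for the 38 mm land), about 44 mm when fully spread.
- grip_point (a point): Middle between the two red handles, 45 mm behind the pivot, 11 mm above the underside: where to grip from above, the fingers closing along the pliers' y.
- left_handle (a joint): Squeeze angle of the left handle (the right one and the ring halves follow equally): 0 at rest, 0.27 rad fully squeezed (up to 0.285 in a hard grip), ring fully spread.
- tape_measure: Yellow and black tape measure, 39 x 88 x 67 mm. Bystander, to be left where it is. Origin: centre of the underside.
- hardener_tube: White tube with a red cap, lying, 33 x 102 x 20 mm. Bystander, to be left where it is. Origin: centre of the underside.
- masking_tape: Roll of masking tape, lying flat, 100 mm diameter, 25 mm high. Bystander, to be left where it is. Origin: centre of the underside.

How it is judged:
By the outcome, as a careful person would: the job done as asked, in the order asked, and still so for the second after the job is handed in, while the arm keeps its last pose, push and grip.
It also fails if it takes over 67 s, if anything falls off the work surface, if the arm or the gripper's body presses on something with over 40 N, if the wrist force passes 120 N, or if a joint passes its speed limit or range.

ROBOT

A 6-joint arm with a two-finger parallel gripper is mounted at the origin on the work surface; the furniture and walls round the work are solid. World frame = base frame: x ahead of the robot, y to its left, z up, the work surface at z = 0. Lengths are in m, angles in rad, forces in N, time in s.
With the tool pointing down it reaches from about 0.25 to 0.725 m from the base axis. Payload 4 kg.
Tool frame: the origin (TCP) lies on the centre line of the jaws, within the pads' length; the fingertips stand ahead of it and the grasp point (between the pads) lies 11 mm behind it (bot.tip_extent is the z of the fingertips in the tool frame, in m); z points along the fingers, y is the direction in which the jaws open and shut (so a half turn about z gives the same grasp; the last joint's range is limited). The gripper opens to 85 mm and grips with 20 to 120 N. Pads are 22 mm wide; open, the fingers measure 114 mm over their backs; the gripper's body (76 mm by 85 mm) begins 54 mm behind the grasp point. The pads swing forward as they close: fully open they stand 13 mm farther back than shut.
Start: joints at [-1.147, 0.241, 0.005, 1.335, 0, 1.571], TCP at [0.206, -0.456, 0.239] pointing down, gripper open.
Joint ranges: [-2.72, 2.72], [-1.05, 1.87], [-1.09, 1.28], [-1.99, 2.15], [-1.42, 1.44], [-3.14, 3.14]. Speed limits (rad/s): [2.79, 2.79, 3.14, 3.14, 3.14, 3.14].

INTERFACE

Orientations are given as a unit quaternion [x, y, z, w].
In Python, from workcell import bot gives the robot as it stands.
- The arm moves only by the shell command python3 -m jog 'ROWS'. ROWS is JSON, a list that holds one entry, the list of rows, each a list of 7 numbers: the shift along the world's x, y, z in m, then the turn, a rotation vector about the world's x, y, z in degrees, then the closure in counts, from 0 (fully open) to 255 (shut). In form: [[[tx, ty, tz, ax, ay, az, fingers], ...]]. A call has 1 to 10 rows; each row is the pose to reach, as a shift and turn from the pose commanded when the call began; what a row does not reach only later rows make up. A row lasts 1/12 s, in which the tool goes at most 41.7 mm and 7.16 degrees, less where a joint would pass 70% of its speed; a pose out of reach is approached as far as the arm can. A call with a gripper value outside its range is refused whole. The fingers move at their own pace and stop on an object; the grip force is fixed at half the most. Time passes only in rows, so rows that repeat a pose let the fingers close. It gives the time, the measured TCP pose, the force and the opening at its end, in the units of the state.
- bot.get_obs(): the state, without advancing time (a new reading comes with each control period).
- bot.camera(name): name is "side" or "top" or "wrist"; returns the picture (480x640x3 uint8, blue, green, red); there is no depth.
- bot.camera_model(name): a dict with "K" (3x3 intrinsics, pixels), "k1" (the pictures are not rectified: a ray, as slopes to the right and down, at radius r is drawn at 1 + k1 r^2 times it, then the intrinsics apply), "T" (4x4, takes a point from camera to world coordinates). Camera axes: x right, y down, z forward; pixel columns grow to the right and rows downward; lengths in m; the calibration is good to about 2 mm. A picture is of the moment at which its call begins: read the wrist's pose just before it. camera_model takes no time and is no camera call; for the wrist camera it gives the pose at the moment of the call.
- bot.job_done(): hands the job in, once; it reports no verdict.
The state is a dict: "clock": time; "joint_pos": joint angles; "joint_vel": joint speeds; "tau": joint torques, N m; "eef_pos": TCP position; "tool_rot": TCP orientation; "ft_force": force on the tool from outside, world axes, zero at the start; "ft_torque": the same for the moment, N m; "grip_width": finger opening in m.
Only numpy, scipy, OpenCV 4.12 (cv2) and the standard library are available. Lean on these libraries where they do the work, as an engineer would, in place of code of your own. Each camera call takes 0.05 s, during which the arm holds its last target. There are 200 camera calls.

## Working session

There is one attempt and no reset: what is moved stays moved. The work goes in short steps, Python scripts to look and compute and a shell command to move; the robot and the scene stay as the last step left them, time stands still between calls to the robot, and variables do not carry over. Pictures are saved under pics/ and viewed, about 8 in all and at most 12, crops included, and the job is handed in when it is done.

```bash
mkdir -p pics
cat > h.py <<'E'
import numpy as np, cv2
from workcell import bot
def snap(name,fn):
    M=bot.camera_model(name); im=bot.camera(name); cv2.imwrite('pics/'+fn+'.png',im); np.savez('pics/'+fn+'.npz',K=M['K'],k1=M['k1'],T=M['T']); return im
def load(fn):
    d=np.load('pics/'+fn+'.npz'); return d['K'],float(d['k1']),d['T']
def px2w(fn,uv,z):
    K,k1,T=load(fn); r=np.linalg.inv(K)@[uv[0],uv[1],1]; d=r[:2]; s=d.copy()
    for _ in range(30): s=d/(1+k1*(s@s))
    v=T[:3,:3]@[s[0],s[1],1]; o=T[:3,3]; return o+v*(z-o[2])/v[2]
def w2px(fn,p):
    K,k1,T=load(fn); c=np.linalg.inv(T)@np.r_[p,1]; s=c[:2]/c[2]; s=s*(1+k1*(s@s)); return (K@np.r_[s,1])[:2]
E
python3 - <<'E'
from h import *
for n in ['top','side','wrist']:
    snap(n,n+'0'); M=load(n+'0'); print(n,M[0][0,0],M[1],M[2].round(3).tolist())
o=bot.get_obs(); print(o['eef_pos'],o['tool_rot'],o['clock'],bot.tip_extent,o['grip_width'],o['ft_force'])
E
```

```text
top 590.0946434668385 -0.06355028674699001 [[-0.029, -0.994, 0.104, 0.428], [-1.0, 0.028, -0.009, 0.041], [0.006, -0.104, -0.995, 1.307], [0.0, 0.0, 0.0, 1.0]]
side 500.1817873607986 -0.08830533298409045 [[-0.999, -0.033, 0.041, 0.515], [-0.052, 0.661, -0.748, 0.866], [-0.002, -0.749, -0.662, 0.829], [0.0, 0.0, 0.0, 1.0]]
wrist 418.3836079430106 -0.03676280402719301 [[0.412, -0.864, -0.288, 0.279], [-0.911, -0.392, -0.128, -0.422], [-0.003, 0.316, -0.949, 0.372], [0.0, 0.0, 0.0, 1.0]]
[ 0.20541496 -0.45533576  0.23860508] [ 9.77631365e-01  2.10324116e-01 -1.81568335e-04 -8.04841494e-04] 0.15 0.008 0.08511712436280572 [ 0.28755976 -0.14150912 -0.86893701]
```

View pics/top0.png

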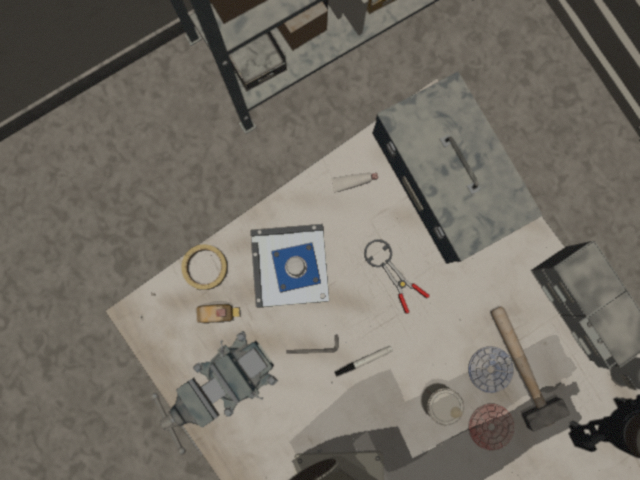

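View pics/side0.png

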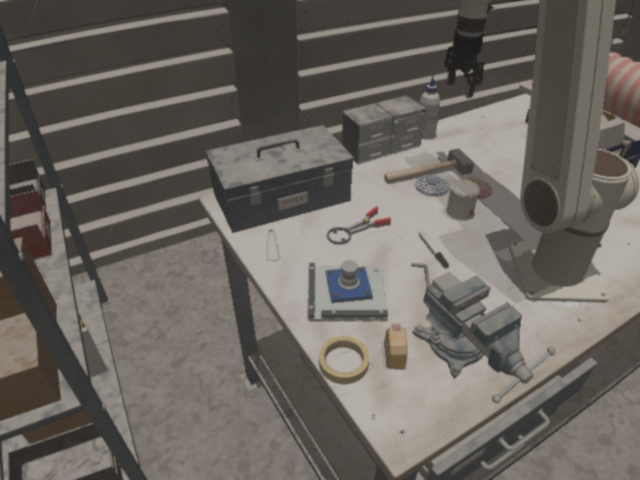

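The top view shows the jig around (290,265) with the blue flange at (296,267). The pliers have their ring at (378,254) and handles near (412,297). Next I'll enlarge that area.

Run:
```python
import cv2
im=cv2.imread('pics/top0.png')[212:322,240:440]
cv2.imwrite('pics/c1.png',cv2.resize(im,None,fx=4,fy=4,interpolation=cv2.INTER_CUBIC))
```

```text
(no output)
```

View pics/c1.png

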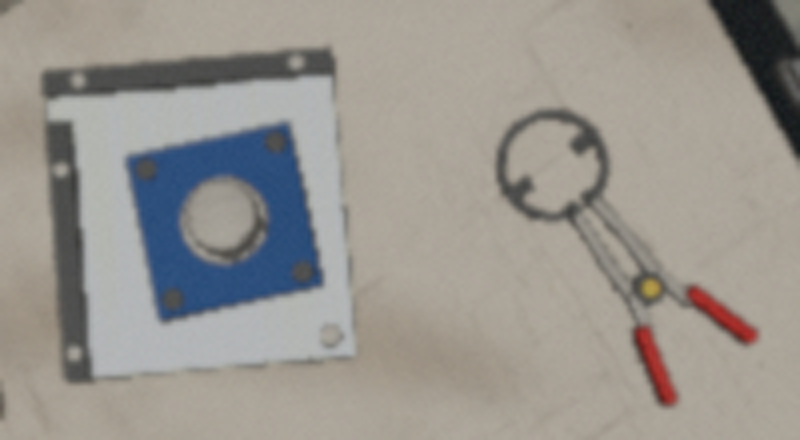

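In the crop the jig corners are at (44,72), (333,48), (355,355) and (66,381). The flange corners are at (127,156), (289,123), (323,285) and (161,321). The ring centre is at (553,164) and the pivot at (650,288).

Run:
```python
from h import *
from scipy.optimize import least_squares
c=lambda p:((p[0]+.5)/4-.5+240,(p[1]+.5)/4-.5+212)
def fit(pts,model,n):
    W=np.array([px2w('top0',c(p),m[2])[:2] for p,m in zip(pts,model)]); m=np.array(model)[:,:2]
    f=lambda q:((m@np.array([[np.cos(q[2]),np.sin(q[2])],[-np.sin(q[2]),np.cos(q[2])]])+q[:2])-W).ravel()
    r=least_squares(f,[*W.mean(0),.0]); print(n,r.x.round(4),np.degrees(r.x[2]).round(2),'res mm',(r.fun*1000).round(1)); return r.x
j=fit([(44,72),(333,48),(355,355),(66,381)],[(.085,.08,.022),(.085,-.08,.022),(-.085,-.08,.01),(-.085,.08,.022)],'jig')
# flange yaw
f=fit([(127,156),(289,123),(323,285),(161,321)],[(.046,.046,.024),(.046,-.046,.024),(-.046,-.046,.024),(-.046,.046,.024)],'fl')
R=np.array([[np.cos(j[2]),-np.sin(j[2])],[np.sin(j[2]),np.cos(j[2])]])
print('flange in jig',R.T@(f[:2]-j[:2]),'home',j[:2]+R@[.025,.02])
rc=px2w('top0',c((553,164)),.0085);pv=px2w('top0',c((650,288)),.015)
d=rc-pv; print('ring',rc,'piv',pv,np.hypot(*d[:2]),np.degrees(np.arctan2(d[1],d[0])))
h=[px2w('top0',c(p),.022) for p in [(641,330),(669,403),(692,291),(754,339)]]; print(np.round(h,4)); 
e=(h[1]+h[3])/2; d=rc-e; print('rear mid',e,np.hypot(*d[:2]),np.degrees(np.arctan2(d[1],d[0])), 'shaft end px',px2w('top0',c((224,216)),.076))
```

```text
jig [0.5006 0.0947 0.0527] 3.02 res mm [ 1.   1.   0.6 -0.1 -1.3 -1.8 -0.3  1. ]
fl [0.4958 0.0809 0.1807] 10.36 res mm [ 0.1  1.   1.1 -0.7 -0.8 -1.3 -0.4  1. ]
flange in jig [-0.00550699 -0.01351601] home [0.52449824 0.11597143]
ring [ 0.52286408 -0.1003374   0.0085    ] piv [ 0.45290781 -0.15014804  0.015     ] 0.08587770731814105 35.4518358261506
[[ 0.4302 -0.1433  0.022 ]
 [ 0.3903 -0.1568  0.022 ]
 [ 0.4505 -0.172   0.022 ]
 [ 0.4234 -0.2047  0.022 ]]
rear mid [ 0.40687565 -0.18075392  0.022     ] 0.14113870127715342 34.73415116035391 shaft end px [0.49567945 0.07974312 0.076     ]
```

```bash
python3 -m jog '[[[0.035,0.06,0,0,0,0,120],[0.07,0.12,0,0,0,0,120],[0.10,0.18,0,0,0,0,120],[0.12,0.22,0,0,0,0,120],[0.14,0.26,0,0,0,0,120],[0.16,0.29,0,0,0,0,120],[0.18,0.33,0,0,0,0,120],[0.20,0.36,0,0,0,0,120],[0.22,0.40,0,0,0,0,120],[0.24,0.43,0,0,0,0,120]]]'; python3 -c "
from workcell import bot;print(bot.tip_extent)"
python3 -m jog '[[[0.015,0.03,0,0,0,0,0],[0.03,0.06,-0.01,0,0,0,0],[0.04,0.08,-0.03,0,0,0,0],[0.05,0.10,-0.05,0,0,0,0],[0.05,0.106,-0.07,0,0,0,0],[0.05,0.106,-0.08,0,0,0,0],[0.05,0.106,-0.08,0,0,0,0],[0.05,0.106,-0.08,0,0,0,0]]]'
python3 -c "
from h import *
print(bot.tip_extent); snap('wrist','w1')"
```

```text
clock: 0.98
eef_pos: [0.4077, -0.0893, 0.2393]
tool_rot: [0.978, 0.21, 0.0, 0.0]
ft_force: [1.0, -1.7, 0.5]
grip_width: 0.045
0.008
clock: 1.65
eef_pos: [0.4568, 0.0148, 0.1588]
tool_rot: [0.978, 0.21, -0.001, -0.0]
ft_force: [0.3, 0.4, 0.1]
grip_width: 0.085
0.008
```

View pics/w1.png

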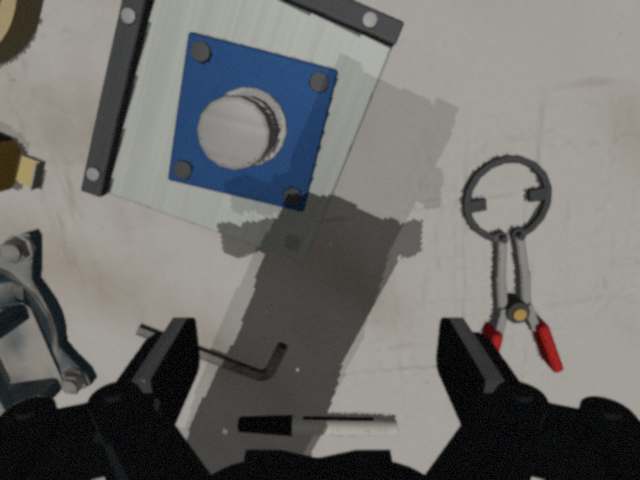

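The wrist view shows flange corners at (192,33), (337,70), (303,211) and (169,180), and the shaft end around (233,131). The ring is at (507,197) and the pivot at (518,313).

Run:
```python
from h import *
P=lambda u,v,z:px2w('w1',(u,v),z)
f=np.array([P(192,33,.024),P(337,70,.024),P(303,211,.024),P(169,180,.024)]);
print('fl',f.mean(0),[round(float(np.linalg.norm(f[i]-f[i-1])),4) for i in range(4)])
d=f[0]-f[3]+f[1]-f[2];print('yaw',np.degrees(np.arctan2(d[1],d[0])))
print('end',P(234,131,.076)); r=P(507,197,.0085);p=P(518,313,.015);d=r-p;print(r,p,np.hypot(*d[:2]),np.degrees(np.arctan2(d[1],d[0])))
print('jig FR',P(403,22,.022),'NL',P(83,190,.022))
o=bot.get_obs();print(o['eef_pos'])
```

```text
fl [0.49789859 0.0796341  0.024     ] [0.0901, 0.0879, 0.0898, 0.0893]
yaw 10.203710639087387
end [0.49914989 0.080178   0.076     ]
[ 0.52614034 -0.09872947  0.0085    ] [ 0.45417043 -0.1514832   0.015     ] 0.08923353367815957 36.241310371390774
jig FR [0.59058027 0.02046929 0.022     ] NL [0.41451866 0.16672014 0.022     ]
[0.45751552 0.01454969 0.15961211]
```

```bash
python3 -m jog '[[[0.02,0.03,0,0,0,0,0],[0.0395,0.0655,0,0,0,0,0],[0.0395,0.0655,-0.03,0,0,0,0],[0.0395,0.0655,-0.06,0,0,0,0],[0.0395,0.0655,-0.09,0,0,0,0],[0.0395,0.0655,-0.105,0,0,0,0],[0.0395,0.0655,-0.114,0,0,0,0],[0.0395,0.0655,-0.119,0,0,0,0],[0.0395,0.0655,-0.119,0,0,0,60],[0.0395,0.0655,-0.119,0,0,0,90]]]'
python3 -m jog '[[[0,0,0,0,0,0,180],[0,0,0,0,0,0,255],[0,0,0,0,0,0,255],[0,0,0,0,0,0,255],[0,0,0,0,0,0,255]]]'
```

```text
clock: 2.53
eef_pos: [0.4982, 0.0801, 0.0416]
tool_rot: [0.978, 0.21, 0.001, 0.0]
ft_force: [0.4, 1.0, -0.1]
grip_width: 0.0641
clock: 2.95
eef_pos: [0.4982, 0.0805, 0.0419]
tool_rot: [0.978, 0.21, 0.002, -0.0]
ft_force: [-0.5, 0.2, 6.3]
grip_width: 0.0366
```

```bash
python3 -m jog '[[[0.003,0.004,0.001,0,0,-1,255],[0.006,0.008,0.001,0,0,-2,255],[0.009,0.012,0.001,0,0,-3,255],[0.012,0.016,0.001,0,0,-4,255],[0.015,0.020,0.001,0,0,-5,255],[0.018,0.024,0.001,0,0,-6,255],[0.020,0.028,0.001,0,0,-7,255],[0.022,0.030,0.001,0,0,-7.3,255],[0.022,0.030,0.001,0,0,-7.3,255],[0.022,0.030,0.001,0,0,-7.3,255]]]'
python3 -m jog '[[[0.0015,0,0,0,0,0,255],[0.003,0,0,0,0,0,255],[0.003,0,0,0,0,0,255]]]'
```

```text
clock: 3.78
eef_pos: [0.5197, 0.1107, 0.0419]
tool_rot: [0.989, 0.147, 0.001, -0.0]
ft_force: [-2.2, -1.5, 4.2]
grip_width: 0.0364
clock: 4.03
eef_pos: [0.5217, 0.1107, 0.0419]
tool_rot: [0.989, 0.148, -0.0, -0.0]
ft_force: [-3.5, 0.3, 5.9]
grip_width: 0.0367
```

```bash
python3 -m jog '[[[0.001,0,0,0,0,0,255],[0.002,0,0,0,0,0,255],[0.002,0,0,0,0,0,255]]]'
python3 -m jog '[[[0.001,0,0,0,0,0,255],[0.0015,0,0,0,0,0,255],[0.0015,0,0,0,0,0,255]]]'
```

```text
clock: 4.28
eef_pos: [0.5236, 0.1107, 0.0419]
tool_rot: [0.989, 0.148, -0.0, -0.0]
ft_force: [-4.8, 0.2, 7.8]
grip_width: 0.0365
clock: 4.53
eef_pos: [0.525, 0.1107, 0.0419]
tool_rot: [0.989, 0.148, -0.0, -0.0]
ft_force: [-4.1, 0.4, 6.7]
grip_width: 0.0367
```

```bash
python3 -m jog '[[[0.001,0,0,0,0,0,255],[0.0015,0,0,0,0,0,255],[0.0015,0,0,0,0,0,255]]]'
python3 -m jog '[[[0.0005,0,0,0,0,0,255],[0.001,0,0,0,0,0,255],[0.001,0,0,0,0,0,255]]]'
python3 -m jog '[[[0.0005,0,0,0,0,0,255],[0.001,0,0,0,0,0,255],[0.001,0,0,0,0,0,255]]]'
```

```text
clock: 4.78
eef_pos: [0.5265, 0.1108, 0.0419]
tool_rot: [0.989, 0.148, -0.0, -0.0]
ft_force: [-4.7, -0.5, 7.2]
grip_width: 0.0365
clock: 5.03
eef_pos: [0.5265, 0.1107, 0.0419]
tool_rot: [0.989, 0.148, -0.001, -0.0]
ft_force: [-7.7, 0.4, 9.1]
grip_width: 0.0367
clock: 5.28
eef_pos: [0.5265, 0.1107, 0.0419]
tool_rot: [0.989, 0.148, -0.002, -0.001]
ft_force: [-8.6, -0.1, 11.9]
grip_width: 0.0367
```

```bash
python3 -m jog '[[[0,0.001,0,0,0,0,255],[0,0.002,0,0,0,0,255],[0,0.0035,0,0,0,0,255],[0,0.0035,0,0,0,0,255]]]'
python3 -m jog '[[[0,0.001,0,0,0,0,255],[0,0.0015,0,0,0,0,255],[0,0.0015,0,0,0,0,255]]]'
python3 -m jog '[[[0,0.001,0,0,0,0,255],[0,0.0015,0,0,0,0,255],[0,0.0015,0,0,0,0,255]]]'
```

```text
clock: 5.62
eef_pos: [0.5265, 0.1115, 0.0419]
tool_rot: [0.989, 0.147, -0.003, 0.002]
ft_force: [-9.4, -9.0, 13.7]
grip_width: 0.0365
clock: 5.87
eef_pos: [0.5264, 0.1126, 0.042]
tool_rot: [0.989, 0.147, -0.003, 0.002]
ft_force: [-9.1, -9.3, 14.0]
grip_width: 0.0368
clock: 6.12
eef_pos: [0.5263, 0.1139, 0.042]
tool_rot: [0.989, 0.147, -0.003, 0.002]
ft_force: [-9.6, -9.9, 14.8]
grip_width: 0.0367
```

```bash
python3 -m jog '[[[-0.0003,0,0.001,0,0,0,255],[-0.0003,0.0015,0.001,0,0,0,255],[-0.0003,0.0015,0.001,0,0,0,255]]]'
python3 -m jog '[[[0,0.001,0,0,0,0,255],[0,0.0015,0,0,0,0,255],[0,0.0015,0,0,0,0,255]]]'
python3 -m jog '[[[0,0.001,0,0,0,0,255],[0,0.0015,0,0,0,0,255],[0,0.0015,0,0,0,0,255]]]'
```

```text
clock: 6.37
eef_pos: [0.5262, 0.1159, 0.042]
tool_rot: [0.989, 0.147, -0.003, 0.002]
ft_force: [-7.0, -7.7, 7.5]
grip_width: 0.0368
clock: 6.62
eef_pos: [0.5262, 0.116, 0.0422]
tool_rot: [0.989, 0.147, -0.003, 0.004]
ft_force: [-7.5, -11.8, 9.1]
grip_width: 0.0364
clock: 6.87
eef_pos: [0.5263, 0.1161, 0.0423]
tool_rot: [0.989, 0.146, -0.003, 0.005]
ft_force: [-7.4, -15.4, 10.2]
grip_width: 0.0365
```

```bash
python3 -m jog '[[[0,-0.001,0,0,0,0,180],[0,-0.001,0,0,0,0,60],[0,-0.001,0,0,0,0,0],[0,-0.001,0,0,0,0,0],[0,-0.001,0,0,0,0,0],[0,-0.001,0.02,0,0,0,0],[-0.02,-0.021,0.05,0,0,0,0],[-0.04,-0.041,0.09,0,0,0,0],[-0.07,-0.061,0.12,0,0,0,0],[-0.09,-0.061,0.12,0,0,0,0]]]'
python3 -m jog '[[[-0.02,0,0,0,0,0,200],[-0.03,0,0,0,0,0,255],[-0.03,0,0,0,0,0,255]]]'
python3 -c "
from h import *
im=snap('wrist','w2')
print(bot.get_obs()['eef_pos'])"
```

```text
clock: 7.7
eef_pos: [0.4412, 0.0594, 0.1665]
tool_rot: [0.989, 0.147, 0.004, 0.0]
ft_force: [0.1, 0.4, -0.3]
grip_width: 0.0853
clock: 7.95
eef_pos: [0.4069, 0.0604, 0.1624]
tool_rot: [0.989, 0.148, -0.0, -0.0]
ft_force: [0.0, 0.6, -0.4]
grip_width: 0.0517
[0.40849189 0.06054109 0.16234417]
```

View pics/w2.png

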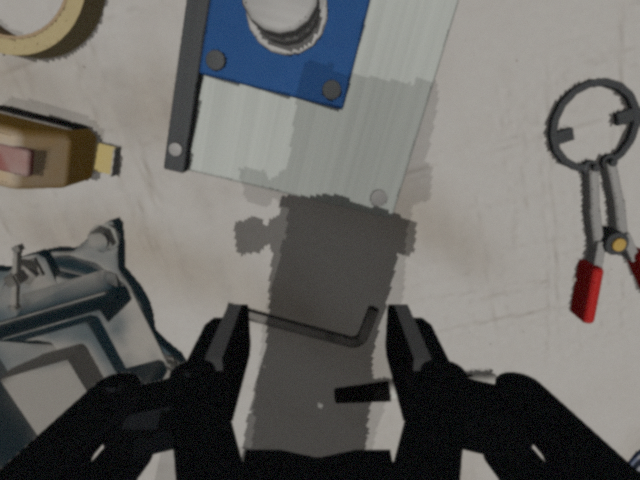

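The wrist view shows the flange along the left fence. The fingers are still closing and the area in front of the flange is free. Next I'll square it with closed-finger pushes, first touching the plate to learn where the tips are.

```bash
python3 -m jog '[[[0.02,0.025,0,0,0,-7,255],[0.0435,0.0515,-0.03,0,0,-14,255],[0.0435,0.0515,-0.07,0,0,-14,255],[0.0435,0.0515,-0.10,0,0,-14,255],[0.0435,0.0515,-0.12,0,0,-14,255],[0.0435,0.0515,-0.12,0,0,-14,255],[0.0435,0.0515,-0.12,0,0,-14,255]]]'
python3 -m jog '[[[0,0,-0.005,0,0,0,255],[0,0,-0.008,0,0,0,255],[0,0,-0.008,0,0,0,255]]]'
python3 -m jog '[[[0,0,-0.002,0,0,0,255],[0,0,-0.004,0,0,0,255],[0,0,-0.004,0,0,0,255]]]'
```

```text
clock: 8.58
eef_pos: [0.457, 0.0566, 0.0405]
tool_rot: [0.999, 0.052, -0.004, -0.016]
ft_force: [-0.8, 0.7, 0.2]
grip_width: -0.0001
clock: 8.83
eef_pos: [0.4584, 0.0566, 0.0357]
tool_rot: [0.999, 0.052, -0.001, -0.016]
ft_force: [-0.9, -0.3, 0.1]
grip_width: -0.0001
clock: 9.08
eef_pos: [0.458, 0.0565, 0.0322]
tool_rot: [0.999, 0.052, -0.001, -0.016]
ft_force: [0.5, 0.2, 0.0]
grip_width: -0.0
```

```bash
python3 -c "
from workcell import bot
o=bot.get_obs();print(o['joint_pos'],o['ft_force'],o['tool_rot'],o['tau'])"
```

```text
[ 0.10236768  0.37173781 -0.41460648  0.78430728  0.03167944  3.14058725] [0.50808042 0.19450156 0.01595868] [ 9.98539208e-01  5.16581944e-02 -7.30118159e-04 -1.58223863e-02] [ 1.55948260e-02 -3.68488777e+01  1.88283956e+01 -1.14472783e-01
  1.03212087e-01 -1.02861779e-05]
```

```bash
python3 -m jog '[[[-0.006,0.02,0.005,0,0,6,255],[-0.006,0.04,0.005,0,0,12,255],[-0.006,0.0555,0.005,0,0,12,255],[-0.006,0.0555,0.0,0,0,12,255],[-0.006,0.0555,-0.003,0,0,12,255],[-0.006,0.0555,-0.003,0,0,12,255]]]'
python3 -m jog '[[[0,0,-0.002,0,0,0,255],[0,0,-0.003,0,0,0,255],[0,0,-0.003,0,0,0,255]]]'
python3 -m jog '[[[0,0,-0.002,0,0,0,255],[0,0,-0.003,0,0,0,255],[0,0,-0.003,0,0,0,255]]]'
```

```text
clock: 9.58
eef_pos: [0.451, 0.1114, 0.0282]
tool_rot: [0.988, 0.156, -0.004, -0.015]
ft_force: [-1.7, 0.2, -0.7]
grip_width: 0.0002
clock: 9.83
eef_pos: [0.4515, 0.1112, 0.0256]
tool_rot: [0.988, 0.155, -0.003, -0.016]
ft_force: [0.1, -0.7, 0.0]
grip_width: -0.0002
clock: 10.08
eef_pos: [0.4516, 0.1117, 0.0226]
tool_rot: [0.988, 0.156, -0.003, -0.016]
ft_force: [0.5, 0.0, 0.7]
grip_width: -0.0002
```

```bash
cat >> h.py <<'E'
from scipy.spatial.transform import Rotation as Ro
def level(yaw=None):
    q=Ro.from_quat(bot.get_obs()['tool_rot']); x=q.as_matrix()[:,0]; y=np.arctan2(x[1],x[0]) if yaw is None else np.radians(yaw)
    d=Ro.from_matrix(np.array([[np.cos(y),np.sin(y),0],[np.sin(y),-np.cos(y),0],[0,0,-1]]).T.T)
    return np.degrees(y),(d*q.inv()).as_rotvec(degrees=True)
E
python3 -c "
from h import *
print(level())"
python3 -m jog '[[[0,0,-0.002,0,0,0,255],[0,0,-0.003,0,0,0,255],[0,0,-0.003,0,0,0,255]]]'
```

```text
(np.float64(17.899295506958726), array([-1.70773216e+00, -6.24223416e-01,  1.09646561e-03]))
clock: 10.33
eef_pos: [0.4515, 0.1119, 0.0196]
tool_rot: [0.988, 0.156, -0.003, -0.016]
ft_force: [0.8, -0.8, -0.4]
grip_width: -0.0001
```

```bash
python3 -m jog '[[[0,0,0.002,-1.7,-0.62,0,255],[0.004,0.001,0.002,-1.7,-0.62,0,255],[0.008,0.002,0.002,-1.7,-0.62,0,255],[0.010,0.002,0.002,-1.7,-0.62,0,255],[0.012,0.002,0.002,-1.7,-0.62,0,255],[0.012,0.002,0.002,-1.7,-0.62,0,255]]]'
python3 -m jog '[[[0.001,0,0,0,0,0,255],[0.002,0,0,0,0,0,255],[0.002,0,0,0,0,0,255]]]'
python3 -m jog '[[[0.001,0,0,0,0,0,255],[0.002,0,0,0,0,0,255],[0.002,0,0,0,0,0,255]]]'
```

```text
clock: 10.83
eef_pos: [0.4645, 0.1139, 0.0219]
tool_rot: [0.988, 0.156, 0.0, -0.0]
ft_force: [-0.0, 0.9, 0.3]
grip_width: 0.0001
clock: 11.08
eef_pos: [0.4658, 0.1138, 0.0218]
tool_rot: [0.988, 0.156, 0.0, -0.0]
ft_force: [0.3, 0.0, -0.3]
grip_width: 0.0001
clock: 11.33
eef_pos: [0.468, 0.114, 0.0219]
tool_rot: [0.988, 0.156, 0.0, -0.0]
ft_force: [0.4, 0.2, -0.6]
grip_width: -0.0001
```

```bash
python3 -m jog '[[[0.001,0,0,0,0,0,255],[0.002,0,0,0,0,0,255],[0.002,0,0,0,0,0,255]]]'
python3 -m jog '[[[0.001,0,0,0,0,0,255],[0.002,0,0,0,0,0,255],[0.002,0,0,0,0,0,255]]]'
python3 -m jog '[[[0.001,0,0,0,0,0,255],[0.0015,0,0,0,0,0,255],[0.0015,0,0,0,0,0,255]]]'
```

```text
clock: 11.58
eef_pos: [0.4684, 0.1138, 0.0216]
tool_rot: [0.988, 0.156, -0.001, -0.0]
ft_force: [-4.1, -0.0, 1.9]
grip_width: 0.0002
clock: 11.83
eef_pos: [0.4686, 0.1136, 0.0212]
tool_rot: [0.988, 0.156, -0.003, -0.0]
ft_force: [-7.6, -0.3, 4.4]
grip_width: 0.0001
clock: 12.08
eef_pos: [0.4687, 0.1134, 0.0208]
tool_rot: [0.988, 0.156, -0.004, -0.0]
ft_force: [-9.2, 0.3, 4.6]
grip_width: 0.0
```

```bash
python3 -m jog '[[[-0.015,0,0.002,0,0,0,255],[-0.018,-0.035,0.002,0,0,0,255],[-0.018,-0.074,0.002,0,0,0,255],[-0.018,-0.076,0.002,0,0,0,255],[0.01,-0.076,0.002,0,0,0,255],[0.04,-0.076,0.002,0,0,0,255],[0.055,-0.076,0.001,0,0,0,255],[0.056,-0.070,0.0,0,0,0,255],[0.056,-0.066,0.0,0,0,0,255],[0.056,-0.066,0.0,0,0,0,255]]]'
python3 -m jog '[[[0,0.0015,0,0,0,0,255],[0,0.003,0,0,0,0,255],[0,0.003,0,0,0,0,255]]]'
python3 -m jog '[[[0,0.001,0,0,0,0,255],[0,0.002,0,0,0,0,255],[0,0.002,0,0,0,0,255]]]'
```

```text
clock: 12.92
eef_pos: [0.5283, 0.0488, 0.0214]
tool_rot: [0.988, 0.156, -0.001, -0.0]
ft_force: [-0.3, 0.3, -1.0]
grip_width: -0.0003
clock: 13.17
eef_pos: [0.5285, 0.0513, 0.0219]
tool_rot: [0.988, 0.156, -0.0, -0.0]
ft_force: [-0.1, -0.8, -1.6]
grip_width: -0.0004
clock: 13.42
eef_pos: [0.5291, 0.0529, 0.022]
tool_rot: [0.988, 0.156, 0.0, 0.0]
ft_force: [-0.3, 0.0, 0.6]
grip_width: -0.0002
```

```bash
python3 -m jog '[[[0,0.001,0,0,0,0,255],[0,0.002,0,0,0,0,255],[0,0.002,0,0,0,0,255]]]'
python3 -m jog '[[[0,0.001,0,0,0,0,255],[0,0.002,0,0,0,0,255],[0,0.002,0,0,0,0,255]]]'
python3 -m jog '[[[0,0.001,0,0,0,0,255],[0,0.0015,0,0,0,0,255],[0,0.0015,0,0,0,0,255]]]'
```

```text
clock: 13.67
eef_pos: [0.5293, 0.0536, 0.0221]
tool_rot: [0.988, 0.155, 0.0, 0.001]
ft_force: [-0.5, -4.5, 3.0]
grip_width: -0.0002
clock: 13.92
eef_pos: [0.5293, 0.054, 0.0224]
tool_rot: [0.988, 0.155, -0.0, 0.003]
ft_force: [-0.7, -10.4, 4.4]
grip_width: -0.0001
clock: 14.17
eef_pos: [0.5293, 0.0543, 0.0226]
tool_rot: [0.988, 0.154, -0.0, 0.004]
ft_force: [-2.4, -13.6, 5.5]
grip_width: -0.0003
```

```bash
python3 -m jog '[[[0,-0.02,0,0,0,0,255],[-0.01,-0.04,0.03,0,0,0,255],[-0.02,-0.06,0.06,0,0,0,120],[-0.03,-0.09,0.09,0,0,4,0],[-0.05,-0.12,0.12,0,0,10,0],[-0.07,-0.15,0.12,0,0,16,0],[-0.09,-0.18,0.12,0,0,17.6,0],[-0.11,-0.21,0.12,0,0,17.6,0],[-0.129,-0.24,0.12,0,0,17.6,0],[-0.129,-0.24,0.12,0,0,17.6,0]]]'
python3 -m jog '[[[0,0,0,0,0,0,0],[0,0,0,0,0,0,0]]]'
python3 -c "
from h import *
snap('wrist','w3'); print(level(35.5),bot.get_obs()['eef_pos'],bot.get_obs()['joint_pos'])"
```

```text
clock: 15.0
eef_pos: [0.3971, -0.1853, 0.142]
tool_rot: [0.953, 0.302, -0.001, 0.0]
ft_force: [0.2, 0.1, -0.5]
grip_width: 0.0852
clock: 15.17
eef_pos: [0.4005, -0.1815, 0.1419]
tool_rot: [0.952, 0.305, 0.001, -0.0]
ft_force: [0.4, 0.5, 0.8]
grip_width: 0.0855
(np.float64(35.5), array([-0.04522565,  0.04733422, -0.05873706])) [ 0.4007738  -0.18103361  0.14190049] [-4.24987460e-01  1.93983723e-01 -3.21398294e-01  1.05498766e+00
  1.05996346e-03  2.09598838e+00]
```

View pics/w3.png

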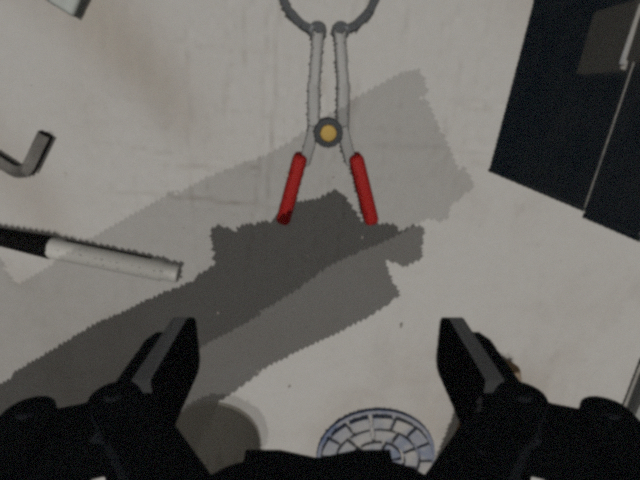

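The pliers lie along the image's vertical. The pivot is at (328,132), the tip joints at (318,28) and (340,28), and the handle rear ends at (284,222) and (371,222).

Run:
```python
from h import *
P=lambda u,v,z:px2w('w3',(u,v),z)
p=P(328,132,.015);t=P(329,28,.010);e=P(327.5,220,.02);a=P(284,220,.02);b=P(371,220,.02)
for n,d in(('t-p',t-p),('p-e',p-e),('t-e',t-e)):print(n,np.hypot(*d[:2]),np.degrees(np.arctan2(d[1],d[0])))
d=(t-e)/np.linalg.norm(t-e); g=p-.045*d;print('piv',p,'width',np.linalg.norm(a-b),'grip',g); print(g-bot.get_obs()['eef_pos'])
```

```text
t-p 0.05849926618541739 35.277280952290496
p-e 0.05406327927303273 35.52384134181936
t-e 0.11256228530470411 35.395702779905186
piv [ 0.45470993 -0.1505062   0.015     ] width 0.05523451706861206 grip [ 0.41817113 -0.17646885  0.0189821 ]
[ 0.01739734  0.00456477 -0.12291839]
```

```bash
python3 -m jog '[[[0.0172,0.0045,-0.03,0,0,0,0],[0.0172,0.0045,-0.06,0,0,0,0],[0.0172,0.0045,-0.09,0,0,0,0],[0.0172,0.0045,-0.11,0,0,0,0],[0.0172,0.0045,-0.122,0,0,0,0],[0.0172,0.0045,-0.129,0,0,0,0],[0.0172,0.0045,-0.131,0,0,0,0],[0.0172,0.0045,-0.131,0,0,0,0],[0.0172,0.0045,-0.131,0,0,0,0]]]'
python3 -m jog '[[[0,0,0,0,0,0,60],[0,0,0,0,0,0,90],[0,0,0,0,0,0,120],[0,0,0,0,0,0,150],[0,0,0,0,0,0,180],[0,0,0,0,0,0,220],[0,0,0,0,0,0,255],[0,0,0,0,0,0,255],[0,0,0,0,0,0,255],[0,0,0,0,0,0,255]]]'
```

```text
clock: 15.97
eef_pos: [0.4185, -0.1769, 0.0116]
tool_rot: [0.952, 0.306, 0.001, 0.0]
ft_force: [0.5, -0.9, 1.4]
grip_width: 0.0848
clock: 16.8
eef_pos: [0.4192, -0.1783, 0.0138]
tool_rot: [0.952, 0.305, 0.002, 0.002]
ft_force: [-4.0, -0.3, 17.6]
grip_width: 0.0294
```

```bash
python3 -m jog '[[[0,0,0.005,0,0,0,255],[0,0,0.01,0,0,0,255],[0,0,0.02,0,0,0,255],[0,0,0.04,0,0,0,255],[0,0,0.06,0,0,0,255],[0,0,0.08,0,0,0,255],[0,0,0.1,0,0,0,255],[0,0,0.11,0,0,0,255],[0,0,0.11,0,0,0,255],[0,0,0.11,0,0,0,255]]]'
python3 -c "
from h import *
w=snap('wrist','w4');s=snap('side','s4'); print(bot.get_obs()['eef_pos'])
p=w2px('s4',bot.get_obs()['eef_pos']);print(p)
x,y=int(p[0]),int(p[1]);x0=max(0,min(500,x-90));y0=max(0,y-60);c=cv2.resize(s[y0:y0+120,x0:x0+140],(560,480),interpolation=2);print(x0,y0)
cv2.imwrite('pics/m4.png',np.hstack([cv2.resize(w[:,200:460],(240,480)) if 0 else w[:,200:440],c]))"
```

```text
clock: 17.63
eef_pos: [0.4176, -0.1772, 0.1212]
tool_rot: [0.952, 0.305, 0.001, 0.0]
ft_force: [-1.6, 0.2, -1.0]
grip_width: 0.0292
[ 0.41656487 -0.17672948  0.11990253]
[383.79426447 181.40996334]
293 121
```

View pics/m4.png

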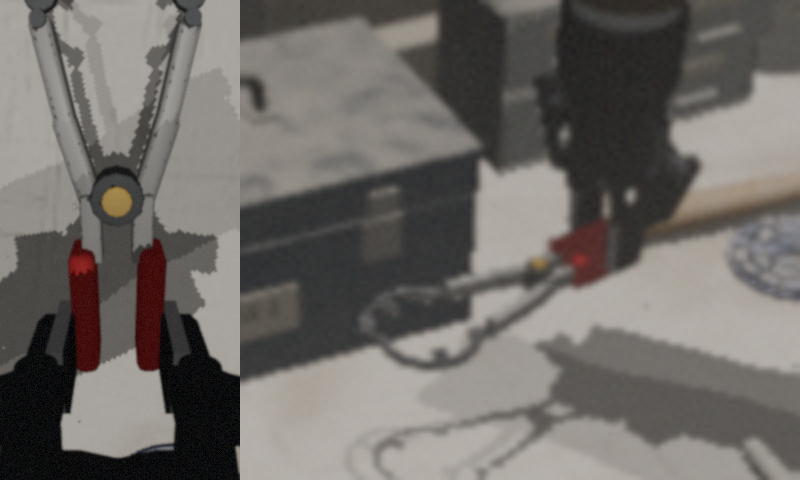

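The pliers are held and squeezed, with the handles parallel. In the wrist view the pivot is at (317,202) and the tip joints are at (238,8) and (388,8). I'll measure the held pose from these and a top picture.

Run:
```python
from h import *
o=bot.get_obs();z=o['eef_pos'][2];print(o['eef_pos'],level()[0])
P=lambda u,v,z:px2w('w4',(u,v),z)
zu=z-.0125
p=P(317,202,zu+.015);t=P(313,8,zu+.01);h=P(318.5,360,zu+.022)
tl,tr=P(238,8,zu+.01),P(388,8,zu+.01);print('tip sep',np.linalg.norm(tl-tr))
for n,d in(('t-p',t-p),('p-h',p-h)):print(n,np.hypot(*d[:2]),np.degrees(np.arctan2(d[1],d[0])))
y=np.radians(35.5);R=np.array([[np.cos(y),np.sin(y)],[-np.sin(y),np.cos(y)]])
for q in(p,t,h):print('in tool-yaw frame',R@(q-o['eef_pos'])[:2]*1000)
t4=snap('top','t4')
rc=o['eef_pos']+np.r_[.1305*np.cos(y),.1305*np.sin(y),-.005]
a=w2px('t4',rc);b=w2px('s4',rc);print('pred ring top',a,'side',b,'pivot side',w2px('s4',o['eef_pos']+np.r_[.045*np.cos(y),.045*np.sin(y),0.003]))
s4=cv2.imread('pics/s4.png')
f=lambda im,c:cv2.resize(im[int(c[1])-35:int(c[1])+35,int(c[0])-29:int(c[0])+29],None,fx=6.8,fy=6.8,interpolation=2)
print([int(v) for v in (*a,*b)])
cv2.imwrite('pics/m5.png',np.hstack([f(t4,a),f(s4,b)]))
```

```text
[ 0.41656487 -0.17672948  0.11990253] 35.51716123242278
tip sep 0.04438519143241583
t-p 0.05767839517057557 36.744547121792564
p-h 0.055079306032386054 36.11728847058647
in tool-yaw frame [49.71463769 -0.78742594]
in tool-yaw frame [107.37942645   0.46533362]
in tool-yaw frame [-5.36147176 -1.38082328]
pred ring top [383.7368797  248.67727907] side [340.51547148 199.76770155] pivot side [369.40092886 185.97704342]
[383, 248, 340, 199]
```

View pics/m5.png

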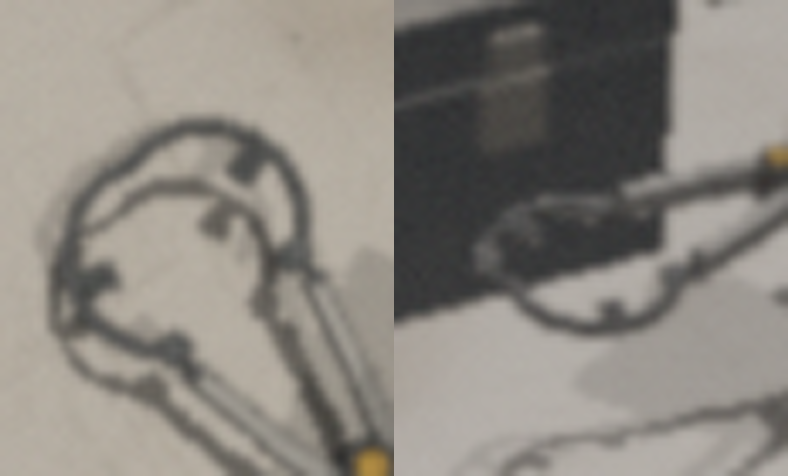

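In the top crop the lugs are near (243,165) and (103,276), with the pivot at (372,460). In the side crop the lugs are near (525,230) and (610,308), with the pivot at (778,156). I'll triangulate from these.

```bash
cat >> h.py <<'E'
def tri(*obs):
    A=np.zeros((3,3));b=np.zeros(3)
    for fn,uv in obs:
        p0=load(fn)[2][:3,3]; v=px2w(fn,uv,0)-p0; v/=np.linalg.norm(v); M=np.eye(3)-np.outer(v,v); A+=M;b+=M@p0
    x=np.linalg.solve(A,b); return x,[np.round(w2px(f,x)-uv,1) for f,uv in obs]
E
python3 - <<'E'
from h import *
T=lambda p:np.array([(p[0]+.5)/6.8-.5+354,(p[1]+.5)/6.8-.5+213])
S=lambda p:np.array([(p[0]-394+.5)/6.8-.5+311,(p[1]+.5)/6.8-.5+164])
o=bot.get_obs();e=o['eef_pos']
y=np.radians(35.5);R=np.array([[np.cos(y),np.sin(y),0],[-np.sin(y),np.cos(y),0],[0,0,1]])
def sh(n,*ob):
    x,r=tri(*ob);print(n,x.round(4),'tool-yaw mm',(R@(x-e)*1000).round(1),r)
sh('piv',('t4',T((372,460))),('s4',S((778,156))),('w4',(317,202)))
sh('piv ts',('t4',T((372,460))),('s4',S((778,156))))
sh('piv ws',('w4',(317,202)),('s4',S((778,156))))
sh('lugL',('t4',T((103,276))),('s4',S((610,308))))
sh('lugR',('t4',T((243,165))),('s4',S((525,230))))
E
```

```text
piv [ 0.458  -0.1476  0.1232] tool-yaw mm [50.7 -0.5  3.5] [array([ 0.4, -0.4]), array([0.4, 0. ]), array([-1.3, -2.3])]
piv ts [ 0.4582 -0.1468  0.1237] tool-yaw mm [51.4  0.1  4. ] [array([ 0. , -0.5]), array([0.4, 0. ])]
piv ws [ 0.4583 -0.1484  0.1228] tool-yaw mm [50.5 -1.3  3.1] [array([ 1.1, -1.9]), array([ 0.3, -0.1])]
lugL [ 0.5163 -0.0706  0.1108] tool-yaw mm [142.9  28.4  -8.9] [array([ 0. , -0.7]), array([0.6, 0.1])]
lugR [ 0.5479 -0.1138  0.1115] tool-yaw mm [143.6 -25.2  -8.2] [array([ 0. , -0.5]), array([0.4, 0.1])]
```

Run:
```python
import cv2,numpy as np
t=cv2.imread('pics/t4.png');s=cv2.imread('pics/s4.png');s0=cv2.imread('pics/side0.png')
r=lambda im,x,y,w,h,k:cv2.resize(im[y:y+h,x:x+w],None,fx=k,fy=k,interpolation=2)
C=np.zeros((590,800,3),np.uint8)
def put(a,x,y):C[y:y+a.shape[0],x:x+a.shape[1]]=a
put(r(t,248,220,86,90,4.5),0,0); put(r(s,300,252,90,72,4.5),390,0); put(r(s0,320,200,75,50,5),390,335)
cv2.imwrite('pics/m6.png',C)
```

```text
(no output)
```

View pics/m6.png

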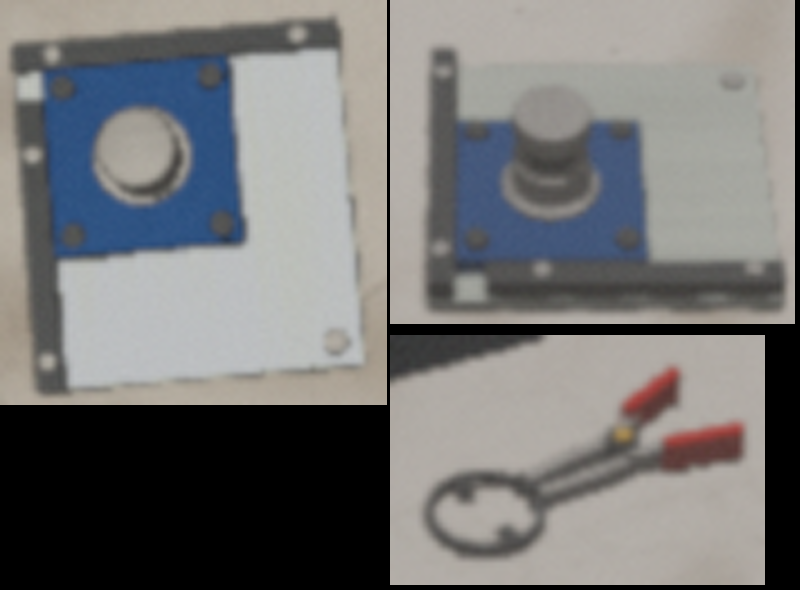

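The flange sits flush on both fences. Shaft-end centres are at (135,144) in the top crop and (553,114) in the side crop.

Run:
```python
from h import *
U=lambda p,ox,oy,x,y,k:np.array([(p[0]-ox+.5)/k-.5+x,(p[1]-oy+.5)/k-.5+y])
def sh(n,*ob):
    x,r=tri(*ob);print(n,x.round(4),r)
sh('shaft',('t4',U((135.5,145),0,0,248,220,4.5)),('s4',U((553,114.5),390,0,300,252,4.5)))
print('top only',px2w('t4',U((135.5,145),0,0,248,220,4.5),.076),'side only',px2w('s4',U((553,114.5),390,0,300,252,4.5),.076))
sh('ring0',('top0',U((553,164),0,0,240,212,4)),('side0',U((486,514),390,335,320,200,5)))
sh('piv0',('top0',U((650,288),0,0,240,212,4)),('side0',U((622,435),390,335,320,200,5)))
```

```text
shaft [0.5262 0.1167 0.0718] [array([ 0. , -0.1]), array([0.1, 0. ])]
top only [0.52556904 0.11643777 0.076     ] side only [0.52642584 0.12083695 0.076     ]
ring0 [ 0.524  -0.1011  0.0023] [array([ 0. , -0.3]), array([0.3, 0. ])]
piv0 [ 0.4543 -0.1499  0.0174] [array([ 0. , -0.7]), array([0.6, 0.1])]
```

```bash
python3 -m jog '[[[0,0.01,0,0,0,0,255],[0,0.025,0,0,0,0,255],[0,0.045,0,0,0,0,255],[0,0.065,0,0,0,0,255],[0,0.085,0,0,0,0,255],[0,0.105,0,0,0,0,255],[0,0.125,0,0,0,0,255],[0,0.145,0,0,0,0,255],[0,0.165,0,0,0,0,255],[0,0.18,0,0,0,0,255]]]'
python3 -m jog '[[[-0.001,0.012,0,0,0,0,255],[-0.001,0.022,0,0,0,0,255],[-0.001,0.03,0,0,0,0,255],[-0.001,0.033,-0.004,0,0,0,255],[-0.001,0.033,-0.010,0,0,0,255],[-0.001,0.033,-0.015,0,0,0,255],[-0.001,0.033,-0.015,0,0,0,255],[-0.001,0.033,-0.015,0,0,0,255],[-0.001,0.033,-0.015,0,0,0,255]]]'
python3 - <<'E'
from h import *
o=bot.get_obs();e=o['eef_pos'];print(e,level()[0],o['joint_pos'][5],o['grip_width'])
t=snap('top','t7');s=snap('side','s7');w=snap('wrist','w7')
a=w2px('t7',[.526,.1163,.09]);b=w2px('s7',[.526,.1163,.08]);print(a,b)
r=lambda im,c,k:cv2.resize(im[int(c[1])-29:int(c[1])+29,int(c[0])-29:int(c[0])+29],None,fx=k,fy=k,interpolation=2)
cv2.imwrite('pics/m7.png',np.hstack([r(t,a,6.8),r(s,b,6.8)]))
E
```

```text
clock: 18.62
eef_pos: [0.4163, 0.0049, 0.1201]
tool_rot: [0.952, 0.306, -0.001, -0.001]
ft_force: [-0.6, -0.3, -1.3]
grip_width: 0.0291
clock: 19.37
eef_pos: [0.4164, 0.0355, 0.1057]
tool_rot: [0.952, 0.305, -0.0, -0.0]
ft_force: [0.3, -0.1, -1.6]
grip_width: 0.0295
[0.41638219 0.03545073 0.10570419] 35.46234355334254 2.607437504005157 0.029531473247926866
[277.3594957  251.10237444] [336.13342635 274.20646633]
```

View pics/m7.png

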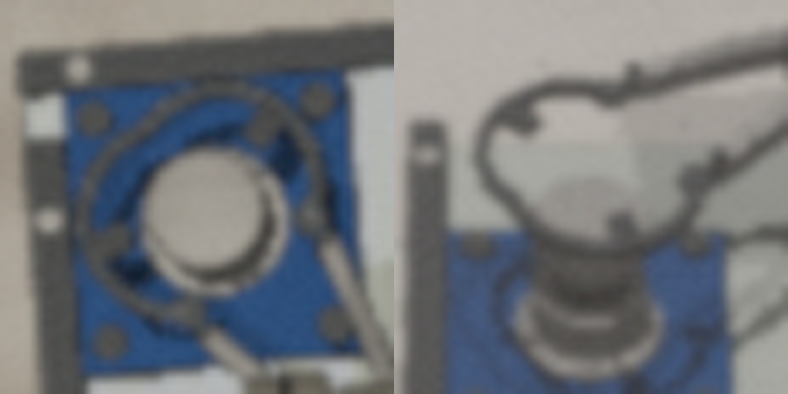

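The shaft end is at (205,210) in the top crop. The lug blobs are at (262,128) and (112,240), and the ring end joints at (312,218) and (190,315). I'll compute the offset.

Run:
```python
from h import *
f=lambda p:((p[0]+.5)/6.8-.5+248,(p[1]+.5)/6.8-.5+222)
e=bot.get_obs()['eef_pos']
sh=px2w('t7',f((205.5,210)),.076)[:2];y=np.radians(35.5);R=np.array([[np.cos(y),np.sin(y)],[-np.sin(y),np.cos(y)]])
z=e[2]-.0138+.0085
print('shaft',sh, R@(sh-e[:2])*1000)
for n,p,q,dx in(('lug',(262,128),(112,240),6.3),('joint',(312,218),(190,315),-31.3)):
    a=px2w('t7',f(p),z)[:2];b=px2w('t7',f(q),z)[:2];m=(a+b)/2
    d=a-b;print(n,'sep',np.linalg.norm(d)*1e3,'normal yaw',np.degrees(np.arctan2(d[1],d[0]))+90,'ring centre in tool',R@(m-e[:2])*1000-[dx,0],'shaft err (move)',R@(sh-m)*1000+[dx,0])
```

```text
shaft [0.52426022 0.11631603] [134.41215777   3.16993611]
lug sep 56.32051049554424 normal yaw 35.35758982521168 ring centre in tool [135.32830407   2.77244107] shaft err (move) [-0.9161463   0.39749503]
joint sep 46.79416634087297 normal yaw 37.019282427454456 ring centre in tool [141.35612833   2.31687677] shaft err (move) [-6.94397056  0.85305933]
```

```bash
python3 -m jog '[[[-0.0005,0.0003,-0.004,0,0,0,255],[-0.0005,0.0003,-0.009,0,0,0,255],[-0.0005,0.0003,-0.014,0,0,0,255],[-0.0005,0.0003,-0.018,0,0,0,255],[-0.0005,0.0003,-0.021,0,0,0,255],[-0.0005,0.0003,-0.024,0,0,0,255],[-0.0005,0.0003,-0.026,0,0,0,255],[-0.0005,0.0003,-0.026,0,0,0,255]]]'
python3 -m jog '[[[0,0,-0.003,0,0,0,255],[0,0,-0.006,0,0,0,255],[0,0,-0.009,0,0,0,255],[0,0,-0.012,0,0,0,255],[0,0,-0.015,0,0,0,255],[0,0,-0.017,0,0,0,255],[0,0,-0.0185,0,0,0,255],[0,0,-0.0185,0,0,0,255],[0,0,-0.0185,0,0,0,255],[0,0,-0.0185,0,0,0,255]]]'
python3 - <<'E'
from h import *
o=bot.get_obs();e=o['eef_pos'];print(e,level(),o['ft_force'],o['ft_torque'],o['grip_width'])
t=snap('top','t8');s=snap('side','s8')
a=w2px('t8',[.526,.1163,.055]);b=w2px('s8',[.526,.1163,.045]);print(a,b)
r=lambda im,c,k:cv2.resize(im[int(c[1])-29:int(c[1])+29,int(c[0])-29:int(c[0])+29],None,fx=k,fy=k,interpolation=2)
cv2.imwrite('pics/m8.png',np.hstack([r(t,a,6.8),r(s,b,6.8)]))
E
```

```text
clock: 20.18
eef_pos: [0.4156, 0.0362, 0.0793]
tool_rot: [0.952, 0.305, -0.0, -0.0]
ft_force: [-0.0, -0.1, -1.5]
grip_width: 0.029
clock: 21.02
eef_pos: [0.416, 0.0363, 0.0614]
tool_rot: [0.952, 0.305, 0.0, -0.0]
ft_force: [-0.4, -0.3, -1.9]
grip_width: 0.0291
[0.41603565 0.03626298 0.06143358] (np.float64(35.52445614666782), array([-2.17513390e-02,  2.51351802e-02, -8.94709306e-07])) [-0.38070383 -0.30902688 -1.89020288] [0.01159295 0.05604077 0.02845052] 0.029113651994889536
[278.40208648 252.38961409] [335.86150519 285.66458242]
```

View pics/m8.png

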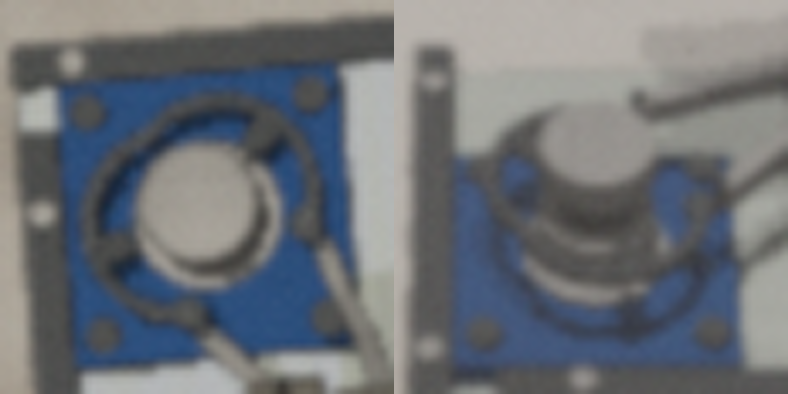

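The ring sits round the shaft with no contact force. In the top crop the shaft end is at (198,203), the lugs at (264,135) and (115,246), and the joints at (308,222) and (190,313). I'll overlay a model to check the centre and height.

Run:
```python
from h import *
f=lambda p:((p[0]+.5)/6.8-.5+249,(p[1]+.5)/6.8-.5+223)
e=bot.get_obs()['eef_pos']
y=np.radians(35.5);R=np.array([[np.cos(y),np.sin(y)],[-np.sin(y),np.cos(y)]])
sh=px2w('t8',f((198,203.5)),.076)[:2]
for n,p,q,dx in(('lug',(264,135),(115,246),6.3),('joint',(308,222),(190,313),-24)):
    a=px2w('t8',f(p),.056)[:2];b=px2w('t8',f(q),.056)[:2];m=(a+b)/2
    print(n,'sep',np.linalg.norm(a-b)*1e3,'shaft err (move)',R@(sh-m)*1000+[dx,0])
# model overlay: half rings about hinge (28.5,0) from ring centre, turned .27
S=cv2.imread('pics/s8.png');x0,y0,k=290,240,8
C=cv2.resize(S[y0:y0+70,x0:x0+90],None,fx=k,fy=k,interpolation=2)
def proj(P,off):
    return ((np.array([w2px('s8',p) for p in P])+off-[x0,y0]+.5)*k-.5).astype(int)
ax=np.array([.526,.1163])
meas=np.array([(598-394+.5)/6.8-.5+306,(143+.5)/6.8-.5+256]); off=meas-w2px('s8',[*ax,.076]);print('bias px',off)
for z,col in((.048,(0,0,255)),(.053,(0,255,0)),(.058,(255,255,0))):
    for s in(1,-1):
        th=np.linspace(0,np.pi-.25,40); P=np.c_[.031*np.cos(th)-.0285,.031*np.sin(th)]
        c,sn=np.cos(.27),np.sin(.27); P=np.c_[P[:,0]*c+P[:,1]*sn,-P[:,0]*sn+P[:,1]*c]+[.0285,0]; P[:,1]*=s
        W=np.c_[P@R+ax,np.full(40,z)]
        cv2.polylines(C,[proj(W,off)],False,col,1)
for z in (.076,.060,.046):
    t=np.linspace(0,2*np.pi,50);cv2.polylines(C,[proj(np.c_[ax+.019*np.c_[np.cos(t),np.sin(t)],np.full(50,z)],off)],True,(255,0,255),1)
cv2.imwrite('pics/m9.png',C)
```

```text
lug sep 57.95440996990614 shaft err (move) [-0.54354304  0.26283622]
joint sep 46.38934235152126 shaft err (move) [-0.34195529  0.64232068]
bias px [-0.52827916  1.06113394]
```

View pics/m9.png

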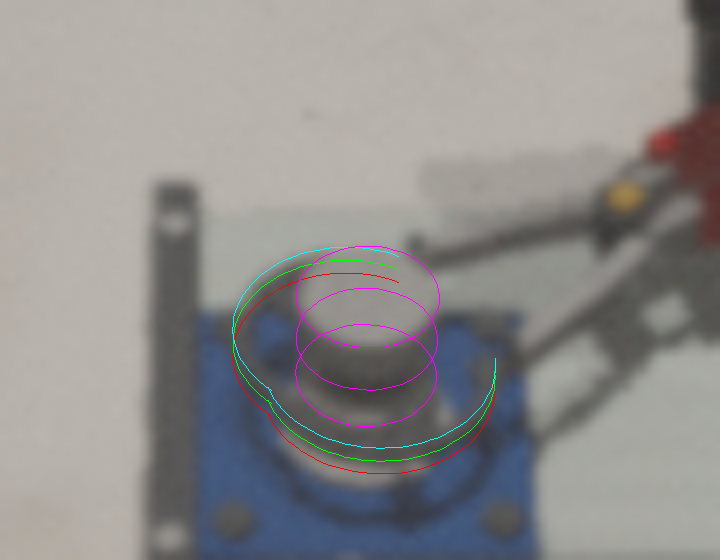

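Run:
```python
import cv2
g=cv2.imread('pics/s8.png')
for c in (333,336,340):
    print(c,[(r,int(g[r,c].mean())) for r in range(286,304)])
```

```text
333 [(286, 77), (287, 67), (288, 61), (289, 68), (290, 82), (291, 99), (292, 111), (293, 92), (294, 82), (295, 83), (296, 80), (297, 98), (298, 129), (299, 131), (300, 106), (301, 93), (302, 89), (303, 81)]
336 [(286, 82), (287, 74), (288, 64), (289, 65), (290, 76), (291, 96), (292, 114), (293, 95), (294, 86), (295, 87), (296, 84), (297, 87), (298, 115), (299, 129), (300, 114), (301, 93), (302, 91), (303, 85)]
340 [(286, 73), (287, 69), (288, 68), (289, 77), (290, 81), (291, 86), (292, 86), (293, 83), (294, 87), (295, 88), (296, 83), (297, 88), (298, 105), (299, 91), (300, 73), (301, 68), (302, 65), (303, 62)]
```

The ring's bottom edge puts its centre at about z = 55 mm, and kinematics puts it at about 53.6 mm. I'll trim down 1.5 mm and 0.5 mm in x, let it settle, and hand in.

```bash
python3 -m jog '[[[0,0,-0.001,0,0,0,255],[-0.0005,0,-0.0015,0,0,0,255],[-0.0005,0,-0.0015,0,0,0,255],[-0.0005,0,-0.0015,0,0,0,255],[-0.0005,0,-0.0015,0,0,0,255]]]'
python3 - <<'E'
from h import *
snap('top','t9');a=cv2.imread('pics/t4.png');b=cv2.imread('pics/t9.png')
# flange corner region unchanged since push?
for x0,y0,x1,y1 in((255,228,268,238),(290,228,305,240),(258,268,275,280)): print(cv2.absdiff(a[y0:y1,x0:x1],b[y0:y1,x0:x1]).mean())
t0=cv2.imread('pics/top0.png')
for n,(x0,y0,x1,y1) in dict(tape=(180,240,230,292),meas=(195,300,243,325),tube=(328,170,380,195)).items(): print(n,cv2.absdiff(t0[y0:y1,x0:x1],b[y0:y1,x0:x1]).mean())
o=bot.get_obs();print(o['clock'],o['eef_pos'],o['ft_force'],o['grip_width'])
bot.job_done()
E
```

```text
clock: 21.53
eef_pos: [0.4154, 0.0362, 0.0599]
tool_rot: [0.952, 0.305, 0.0, -0.0]
ft_force: [-0.1, 0.3, -0.1]
grip_width: 0.0294
4.346153846153846
4.607407407407408
7.148692810457517
tape 1.3057692307692308
meas 1.6969444444444444
tube 1.6643589743589744
21.5833 [0.41545234 0.03625028 0.05988773] [-1.49795022 -0.64897623 -1.81810815] 0.029188850581198533
the job is handed in; nothing more can be done
```

I handed the job in at 21.6 s, with the pliers still squeezed and the ring held round the groove. The hand-in gives no verdict.

**Flange:** I gripped the shaft, moved and turned the flange to the fences, then squared it with closed-finger pushes. It stopped against the far fence at about 9 N and the left fence at about 14 N. A picture taken after the pushes showed it flush on both fences.

**Ring:** I gripped the pliers at the handles, squeezed them to the stop and lowered the ring over the shaft.
- **Centring:** the top camera showed the ring within about 1 mm of the shaft axis before a last 0.5 mm correction.
- **Contact:** forces stayed at 2 N or less while lowering and at the end, so the ring did not touch the shaft.
- **Level:** the tool was upright to within 0.1°. I did not measure the ring's own tilt precisely.

**Bystanders:** the tape measure, tube and masking tape looked unchanged between the first and last top pictures.

**Checks that disagreed or were weak:**
- **Ring height:** before the last 1.5 mm lowering, the side picture gave about 55.5 mm and kinematics 53.6 mm. That puts the ring at about 52–54 mm against the groove centre at 53 mm.
- **Camera heights:** two-camera heights read about 4 mm low on the shaft end, so I compared the ring with the shaft instead.
- **Pliers in the grip:** they slid about 5 mm forward when squeezed, and I allowed for that.
- **Finger opening:** it read 29 mm, where about 31–34 mm was expected. The ring looked fully spread in the pictures.
- **Flange at the end:** the last picture comparison there showed differences of 4–7 grey levels, against under 2 at the bystanders. That is probably the arm's and pliers' shadow, but I did not view that picture.

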